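Pop a charged battery out of its charger and catch it on the rails

TASK

The battery pack in the charger with the green lamp is full: press that charger's yellow release key with one finger, and when the spring throws the pack out, stop it with your other finger before it slides away down the cradle. Don't lift the pack, and leave the other charger and the things on the bench alone. Finish while holding it like that, key still down and the pack out of its contacts, at rest in the cradle against your finger, so that I can take it.

Things in the scene. Friction and masses are not known exactly. Their poses are not given: they have to be found in the camera images.
- dock_green: Charger with the green lamp (green bar 38 x 11 mm on the housing at its high end), fixed to the bench: a grey cradle 250 mm long, 140 mm high at the back. Origin: middle of its underside. x: level, from the low open mouth to the housing; y: to the key's side; z up. The cradle rises along x at 17 degrees; its open end is at x = -115, 18 mm over the bench, with no stop. Key at x = -78, y = 62 mm.
- bay_green (a point): Point on the cradle floor of the green-lamp charger where the middle of the pack's underside sits when home. Its x axis points up the slope, y to the key's side, z square to the floor; the pack comes out along -x. The slick floor is 76 mm wide between walls 6 mm thick and 14 mm high. Level across from the key, the floor is 29 mm and the wall tops are 43 mm over the bench.
- pack_green: Loose battery pack in it, 0.6 kg: black, 110 (along the slope) x 74 x 32 mm, with a red cap set back 12 mm at the low end, 50 mm high in all. Origin: middle of its underside, axes as bay_green. A spring ejector kicks it out (4 to 2 N over 14 mm), then it slides down by its weight. Its contacts are clear 8 mm out; over 60 mm it has slid away. Home, its low end's foremost edge is at x = -53, z = 70 mm of dock_green.
- key_green (a joint): Yellow release key of the green-lamp charger: travel in m, 0 up, 0.008 fully down. Sprung: 2.5 N to start, 5 to 6 N to bottom it; it comes up again when let go. Two steel lock bolts in front of the pack's low end go down with it and let the pack go at about 0.006; if it is let up with the pack out, they come up under the pack.
- key_green_top (a point): Middle of that key's top: a level round yellow cap 24 mm across that moves straight down, 62 mm over the bench when up, 54 mm when fully down. It stands in a grey tower (40 x 33 mm, top 48 mm over the bench) beside the cradle's mouth. With one fingertip on the key, the other one, level with it and 60 mm across the cradle, stands free in the middle of the pack's path.
- dock_amber: Charger with the amber lamp (amber bar 38 x 11 mm on the housing at its high end), fixed to the bench: a grey cradle 250 mm long, 140 mm high at the back. Origin: middle of its underside. x: level, from the low open mouth to the housing; y: to the key's side; z up. The cradle rises along x at 17 degrees; its open end is at x = -115, 18 mm over the bench, with no stop. Key at x = -78, y = 62 mm.
- bay_amber (a point): Point on the cradle floor of the amber-lamp charger where the middle of the pack's underside sits when home. Its x axis points up the slope, y to the key's side, z square to the floor; the pack comes out along -x. The slick floor is 76 mm wide between walls 6 mm thick and 14 mm high. Level across from the key, the floor is 29 mm and the wall tops are 43 mm over the bench.
- pack_amber: Loose battery pack in it, 0.6 kg: black, 110 (along the slope) x 74 x 32 mm, with a red cap set back 12 mm at the low end, 50 mm high in all. Origin: middle of its underside, axes as bay_amber. A spring ejector kicks it out (4 to 2 N over 14 mm), then it slides down by its weight. Its contacts are clear 8 mm out; over 60 mm it has slid away. Home, its low end's foremost edge is at x = -53, z = 70 mm of dock_amber.
- key_amber (a joint): Yellow release key of the amber-lamp charger: travel in m, 0 up, 0.008 fully down. Sprung: 2.5 N to start, 5 to 6 N to bottom it; it comes up again when let go. Two steel lock bolts in front of the pack's low end go down with it and let the pack go at about 0.006; if it is let up with the pack out, they come up under the pack.
- key_amber_top (a point): Middle of that key's top: a level round yellow cap 24 mm across that moves straight down, 62 mm over the bench when up, 54 mm when fully down. It stands in a grey tower (40 x 33 mm, top 48 mm over the bench) beside the cradle's mouth. With one fingertip on the key, the other one, level with it and 60 mm across the cradle, stands free in the middle of the pack's path.
- bottle_mid (a point): Upright white plastic bottle with a blue cap, 56 mm across, 150 mm tall, standing loose; this point is on its axis, half-way up.
- driver: Screwdriver with an orange handle, 190 mm long, lying loose on the bench; origin on the bench under its middle, x along it towards the tip.
- pan_mid (a point): Round aluminium seed pan, 116 mm across, 45 mm high, with a wooden handle reaching 165 mm from its middle along its y axis; loose. This point is in its middle, 22 mm over the bench.

How it is judged:
By the outcome, as a careful person would: the job done as asked, in the order asked, and still so for the second after the job is handed in, while the arm keeps its last pose, push and grip.
It also fails if it takes over 32 s, if anything falls off the work surface, if the arm or the gripper's body presses on something with over 40 N, if the wrist force passes 120 N, or if a joint passes its speed limit or range.

ROBOT

A 6-joint arm with a two-finger parallel gripper is mounted at the origin on the work surface. World frame = base frame: x ahead of the robot, y to its left, z up, the work surface at z = 0. Lengths are in mm, angles in rad, forces in N, time in s.
With the tool pointing down it reaches from about 400 to 925 mm from the base axis. Payload 12.5 kg.
Tool frame: the origin (TCP) lies at the centre of the arm's flange, where the gripper is bolted on; the fingertips stand 190 mm ahead of it and the grasp point (between the pads) lies 171 mm ahead of it; z points along the fingers, y is the line along which they close (so a half turn about z gives the same grasp; the last joint's range is limited). The gripper opens to 95 mm and grips with 3 to 60 N. Pads are 20 mm wide; open, the fingers measure 119 mm over their backs; the gripper's body (75 mm by 180 mm) begins 59 mm behind the grasp point.
Start: joints at [1.065, 0.491, 1.559, -0, 1.092, -0.106], TCP at [243.248, 575.721, 404.761] pointing down, gripper open.
Joint ranges: [-3.1, 3.1], [-0.84, 2.19], [0.05, 2.79], [-1.13, 4.28], [0.06, 2.93], [-2.69, 2.69]. Speed limits (rad/s): [2.22, 2.22, 2.79, 3.14, 3.14, 3.14].

INTERFACE

Orientations are given as [roll, pitch, yaw] about the fixed x, y, z axes, in that order (R = Rz(yaw) Ry(pitch) Rx(roll)).
In Python, from cell import env, read_camera, search_frame, cut_out gives the robot as it stands. The module is installed in compiled form; this text tells all that it offers.
- The arm moves only by the tool move_arm, never from a script. Its argument "commands" is a list of rows, each a list of 3 entries, a list of its own where there are three numbers: the shift along the world's x, y, z normalised to -1 to 1, where 1 is 0.03 m, then the turn about the world's z normalised to -1 to 1, where 1 is 0.08 rad, then the opening, from -1 (shut) to 1 (fully open), so that 0 is half open. A call has 1 to 20 rows; each row shifts and turns the commanded pose from where the row before left it; what a row does not reach is not made up. A row lasts 1/12 s, in which the tool goes at most 41.7 mm and 7.16 degrees, less where a joint would pass 70% of its speed; a pose out of reach is approached as far as the arm can. A call with a number of a shift or a turn outside -1 to 1 is refused whole. A call with a gripper value outside its range is refused whole. The fingers move at their own pace and stop on an object; the grip force is fixed at half the most. Time passes only in rows, so rows that do not move let the fingers close. It gives the time, the measured TCP pose, the force, the opening and the grip force at its end, in the units of the state.
- env.state(): the state, without advancing time (a new reading comes with each control period).
- read_camera(name): name is "scene" or "top" or "wrist"; returns a dict with "image" (420x560x3 uint8, red, green, blue), "fx", "fy", "cx", "cy" (pixels), "rvec" (rotation vector, rad) and "tvec" (3), from world to camera coordinates, as OpenCV has them. Camera axes: x right, y down, z forward; pixel columns grow to the right and rows downward; lengths in mm; the calibration is good to about 2 mm. A picture is of the moment at which its call begins. There is no depth.
- env.job_done(): hands the job in; it is judged then, once.
Trained networks look in a picture, given as the dict that the camera call returned (one of the last four; its "shot" number tells which), for a name from the list of things; names that differ only in an ending like _2 or _b are one class to them, and where a whole thing is asked for, a point or a joint stands for the part that bears it (a point fixed in the world has none). Each returns a list of dicts, best first, with "confidence" (0 to 1); they miss things now and then, are a little off and sometimes report something else, mostly with a low value. They report only what shows in the picture. A call takes as long as a camera call.
- search_frame(thing, picture): "at" ([column, row] in pixels, amid what is visible of it).
- cut_out(thing, picture): "region" (420x560 bool, what is visible of it) and "at" ([column, row] in pixels, amid what is visible of it).
The state is a dict: "t": time; "joints": joint angles; "qvel": joint speeds; "tau": joint torques, N m; "eef_pos": TCP position; "tcp_rot": TCP orientation; "ft_force": force on the tool from outside, world axes, zero at the start; "moment": the same for the moment, N m; "opening": opening from 0.0 (shut) to 1.0 (fully open); "grip_force": force on a finger pad.
Only numpy, scipy, OpenCV 4.12 (cv2) and the standard library are available. Lean on these libraries where they do the work, as an engineer would, in place of code of your own. Each camera call takes 0.05 s, during which the arm holds its last target. There are 200 camera calls.

## Working session

There is one attempt and no reset: what is moved stays moved. The work goes in short steps, Python scripts to look and compute and a tool call to move; the robot and the scene stay as the last step left them, time stands still between calls to the robot, and variables do not carry over. Pictures are saved under pics/ and viewed, at most 10 in all, crops included, and the job is handed in when it is done.

Besides the shell and the picture viewer there is one more tool, called after "Emit:" as a command line: name --argument value ..., lists and objects as JSON in quotes. move_arm: Moves the arm, as the interface text tells. Its arguments: {"type":"object","properties":{"commands":{"type":"array","items":{"type":"array"}}},"required":["commands"]}

```bash
mkdir -p pics
cat > h.py <<'E'
from cell import env, read_camera, search_frame, cut_out
import numpy as np, cv2
def ray(p,px):
    R=cv2.Rodrigues(np.array(p["rvec"],float))[0]; t=np.array(p["tvec"],float).ravel()
    d=R.T@np.array([(px[0]-p["cx"])/p["fx"],(px[1]-p["cy"])/p["fy"],1]); return -R.T@t,d
def atz(p,px,z):
    c,d=ray(p,px); return c+d*(z-c[2])/d[2]
def proj(p,X):
    R=cv2.Rodrigues(np.array(p["rvec"],float))[0]; q=R@np.array(X,float)+np.array(p["tvec"],float).ravel()
    return np.array([p["fx"]*q[0]/q[2]+p["cx"],p["fy"]*q[1]/q[2]+p["cy"]])
E
python3 - <<'E'
from h import *
s=env.state();print({k:np.round(v,3) for k,v in s.items()})
for c in["top","scene"]:
    p=read_camera(c);cv2.imwrite(f"pics/{c}1.png",p["image"][:,:,::-1])
    for n,z in[("dock_green",60),("key_green_top",62),("pack_green",90),("dock_amber",60),("key_amber_top",62),("pack_amber",90),("bottle_mid",75),("driver",10),("pan_mid",22)]:
        for r in search_frame(n,p)[:2]: print(c,n,np.round(r["at"]),round(r["confidence"],2),np.round(atz(p,r["at"],z)))
E
```

```text
{'t': np.float64(0.0), 'joints': array([ 1.065,  0.492,  1.559, -0.   ,  1.092, -0.106]), 'qvel': array([-0.001,  0.   , -0.001, -0.001, -0.001, -0.001]), 'tau': array([ 1.0000e-03, -6.1264e+01, -2.5818e+01,  6.9000e-02,  4.8000e-02,
       -0.0000e+00]), 'eef_pos': array([243.232, 575.7  , 404.153]), 'tcp_rot': array([-3.14 , -0.   ,  2.742]), 'ft_force': array([-0.665, -0.2  ,  0.239]), 'moment': array([ 0.023, -0.036, -0.005]), 'grip_force': np.float64(0.0), 'opening': np.float64(0.999)}
top dock_green [250. 237.] 0.94 [542. 147.  60.]
top key_green_top [218. 205.] 0.43 [639. 241.  62.]
top pack_green [234. 235.] 0.58 [548. 192.  90.]
top dock_amber [362. 244.] 0.9 [ 518. -185.   60.]
top key_amber_top [333. 211.] 0.53 [617. -99.  62.]
top key_amber_top [318. 156.] 0.15 [783. -57.  62.]
top pack_amber [360. 230.] 0.56 [ 558. -176.   90.]
top bottle_mid [316. 157.] 0.79 [776. -52.  75.]
top driver [441. 243.] 0.58 [ 518. -431.   10.]
top pan_mid [147. 224.] 0.62 [585. 467.  22.]
top pan_mid [365. 229.] 0.45 [ 562. -198.   22.]
scene dock_green [297. 186.] 0.89 [560. 127.  60.]
scene key_green_top [339. 189.] 0.44 [649. 231.  62.]
scene pack_green [309. 173.] 0.69 [558. 175.  90.]
scene pack_green [133. 272.] 0.35 [ 583. -439.   90.]
scene dock_amber [200. 241.] 0.79 [ 575. -233.   60.]
scene key_amber_top [245. 231.] 0.37 [ 620. -106.   62.]
scene pack_amber [209. 224.] 0.6 [ 557. -189.   90.]
scene bottle_mid [289. 263.] 0.81 [790. -63.  75.]
scene bottle_mid [201. 242.] 0.27 [ 589. -235.   75.]
scene driver [136. 266.] 0.69 [ 517. -420.   10.]
scene driver [382. 152.] 0.38 [565. 501.  10.]
scene pan_mid [381. 153.] 0.77 [577. 481.  22.]
scene pan_mid [339. 191.] 0.15 [630. 252.  22.]
```

Run:
```python
import cv2
a=cv2.imread("pics/top1.png");cv2.imwrite("pics/top1c.png",cv2.resize(a[130:340,120:400],(800,600),interpolation=cv2.INTER_CUBIC))
```

```text
(no output)
```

View pics/top1c.png

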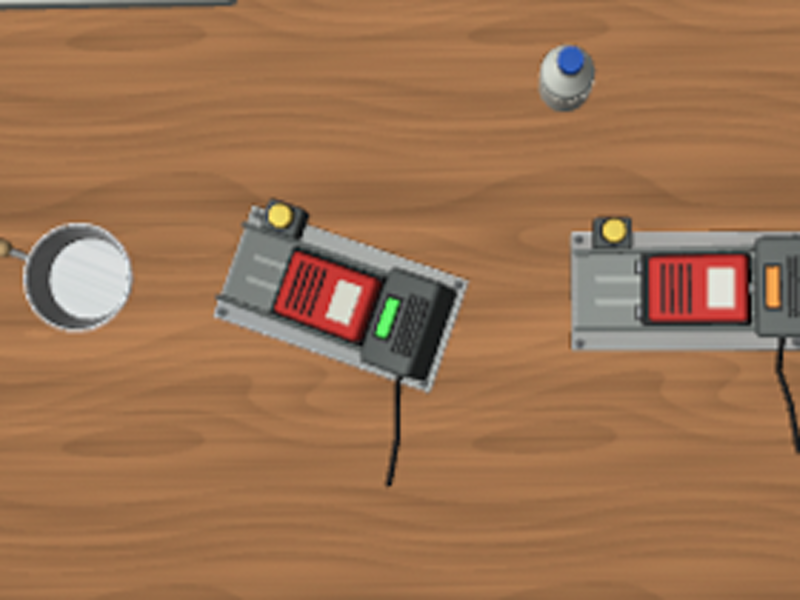

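View pics/scene1.png

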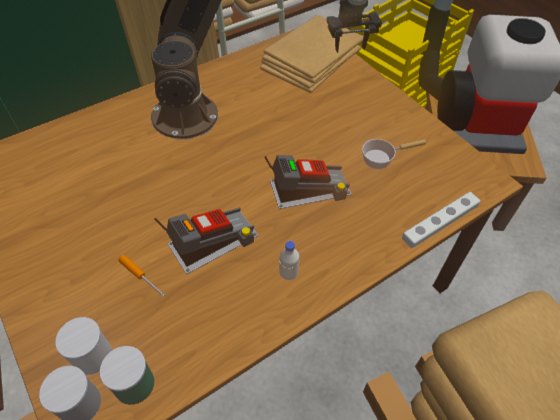

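The views show the green-lamp dock with its mouth facing +y. Its key is near crop (280,215) in the top view and (341,187) in the scene view. The amber dock, the bottle and the pan are well clear of it. Next I measure the key and the dock axis.

```bash
cat >> h.py <<'E'
def blob(im,lo,hi,near,rad=25,mn=8):
    h=cv2.cvtColor(im,cv2.COLOR_RGB2HSV); m=cv2.inRange(h,lo,hi)
    n,l,st,c=cv2.connectedComponentsWithStats(m)
    k=[(np.hypot(*(c[i]-near)),i) for i in range(1,n) if st[i,4]>=mn]
    k=[i for d,i in sorted(k) if d<rad]
    if not k: return None,None
    i=max(k,key=lambda i:st[i,4]); return c[i],l==i
def tri(ps,us):
    A=np.zeros((3,3));b=np.zeros(3)
    for p,u in zip(ps,us):
        c,d=ray(p,u);d/=np.linalg.norm(d);M=np.eye(3)-np.outer(d,d);A+=M;b+=M@c
    return np.linalg.solve(A,b)
Y=((22,130,140),(33,255,255));G=((45,120,120),(75,255,255))
E
python3 - <<'E'
from h import *
ps=[read_camera("top"),read_camera("scene")]
ks=[blob(p["image"],*Y,n)[0] for p,n in zip(ps,[(218,205),(340,187)])]
gs=[blob(p["image"],*G,n)[0] for p,n in zip(ps,[(256,241),(292,165)])]
print(ks,gs)
K=tri(ps,ks);L=tri(ps,gs);print("key",K,atz(ps[0],ks[0],60),atz(ps[1],ks[1],60),"lamp",L)
# cap & dock regions
for n in ["dock_green","pack_green"]:
    r=cut_out(n,ps[0])[0]; c,s,a=cv2.minAreaRect(np.argwhere(r["region"])[:,::-1].astype(np.float32)); 
    b=cv2.boxPoints((c,s,a)); print(n,[np.round(atz(ps[0],q,10 if n[0]=='d' else 90)) for q in b])
    if n[0]=='d': g=b
m=blob(ps[0]["image"],*G,(256,241))[1]
print(cv2.minAreaRect(np.argwhere(m)[:,::-1].astype(np.float32)))
E
```

```text
[array([217.37254902, 205.05882353]), array([341.11764706, 185.23529412])] [array([255.08064516, 240.69354839]), array([292.05882353, 164.55882353])]
key [638.8181888  244.84768165  63.18603375] [638.26641316 244.07693378  60.        ] [637.53317288 248.28812707  60.        ] lamp [530.27835196 125.51338805 134.80733725]
dock_green [array([420., -45.,  10.]), array([637., -63.,  10.]), array([ 615., -334.,   10.]), array([ 400., -314.,   10.])]
pack_green [array([534., 250.,  90.]), array([607., 226.,  90.]), array([574., 130.,  90.]), array([502., 155.,  90.])]
((255.05001831054688, 240.84999084472656), (4.427187919616699, 13.597793579101562), 18.43494987487793)
```

Emit:
move_arm --commands '[[[0.644, -0.564, -0.13], -0.994, 0], [[0.644, -0.564, -0.13], -0.994, 0], [[0.644, -0.564, -0.13], -0.994, 0], [[0.644, -0.564, -0.13], -0.994, 0], [[0.644, -0.564, -0.13], -0.994, 0], [[0.644, -0.564, -0.13], -0.994, 0], [[0.644, -0.564, -0.13], -0.994, 0], [[0.644, -0.564, -0.13], -0.994, 0], [[0.644, -0.564, -0.13], -0.994, 0], [[0.644, -0.564, -0.13], -0.994, 0], [[0.644, -0.564, -0.13], -0.994, 0], [[0.644, -0.564, -0.13], -0.994, 0], [[0.644, -0.564, -0.13], -0.994, 0], [[0.644, -0.564, -0.13], -0.994, 0], [[0.644, -0.564, -0.13], -0.994, 0], [[0.644, -0.564, -0.13], -0.994, 0], [[0.644, -0.564, -0.13], -0.994, 0], [[0.644, -0.564, -0.13], -0.994, 0], [[0.644, -0.564, -0.13], -0.994, 0], [[0, 0, 0], 0, 0]]'

```text
t: 2.87
eef_pos: [613.0, 251.3, 329.7]
tcp_rot: [3.141, 0.0, 1.223]
ft_force: [-1.9, 0.0, -1.3]
opening: 0.504
grip_force: 0.0
```

Run:
```python
from h import *
s=env.state();print({k:np.round(s[k],3) for k in("t","eef_pos","tcp_rot","ft_force","opening")})
p=read_camera("wrist");cv2.imwrite("pics/w1.png",p["image"][:,:,::-1])
print(proj(p,(638.5,244.5,62)))
for n in["key_green_top","pack_green"]: print(n,[(r["at"],r["confidence"]) for r in search_frame(n,p)[:2]])
u,m=blob(p["image"],*Y,proj(p,(638.5,244.5,62)),90,40);print(u, u is not None and (m.sum(),atz(p,u,62)))
```

```text
{'t': np.float64(2.867), 'eef_pos': array([612.998, 251.32 , 329.677]), 'tcp_rot': array([3.141, 0.   , 1.223]), 'ft_force': array([-1.885,  0.002, -1.326]), 'opening': np.float64(0.504)}
[319.44700562 208.84156764]
key_green_top [([314.7, 214.7], 0.87)]
pack_green [([251.6, 288.4], 0.95)]
[319.2096956  209.47914318] (np.int64(887), array([638.18867265, 244.10417744,  62.        ]))
```

View pics/w1.png

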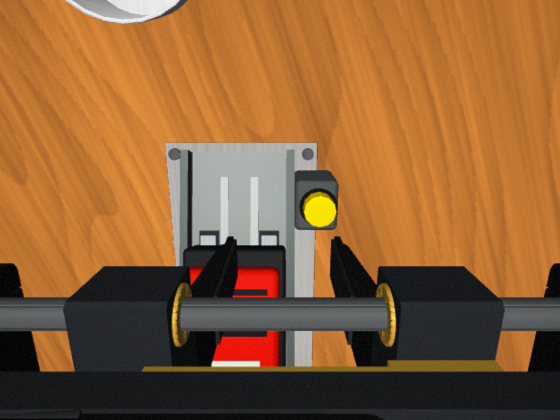

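The wrist view shows the cap at (319,209), where it was predicted, and the cradle is square to the gripper. The key is at about (638.2, 244.1). I'll shift (-3, +3) and descend to just above it.

Emit:
move_arm --commands '[[[-0.1, 0.1, 0], 0, 0], [[0, 0, -0.4], 0, 0], [[0, 0, -0.4], 0, 0], [[0, 0, -0.4], 0, 0], [[0, 0, -0.4], 0, 0], [[0, 0, -0.4], 0, 0], [[0, 0, -0.3], 0, 0], [[0, 0, 0], 0, 0], [[0, 0, 0], 0, 0]]'

```text
t: 3.77
eef_pos: [607.4, 257.2, 260.9]
tcp_rot: [-3.141, 0.001, 1.231]
ft_force: [0.7, -1.3, -0.1]
opening: 0.498
grip_force: 0.0
```

Run:
```python
from h import *
s=env.state();print({k:np.round(s[k],3) for k in("t","eef_pos","tcp_rot","ft_force","opening")})
p=read_camera("wrist");cv2.imwrite("pics/w2.png",p["image"][:,:,::-1])
y=s["tcp_rot"][2];e=np.array(s["eef_pos"]);d=np.array([np.sin(y),-np.cos(y),0])
print("tip",e+30*d-[0,0,190], proj(p,e+30*d-[0,0,190]))
u,m=blob(p["image"],*Y,proj(p,(638.2,244.1,62)),90,40);print(u, u is not None and (m.sum(),atz(p,u,61)))
```

```text
{'t': np.float64(3.767), 'eef_pos': array([607.4  , 257.195, 260.935]), 'tcp_rot': array([-3.141e+00,  1.000e-03,  1.231e+00]), 'ft_force': array([ 0.688, -1.292, -0.071]), 'opening': np.float64(0.498)}
tip [635.68280121 247.19207695  70.93492992] [341.86754924 256.42579885]
[346.35294118 244.6943734 ] (np.int64(782), array([640.12063394, 248.14670979,  61.        ]))
```

View pics/w2.png

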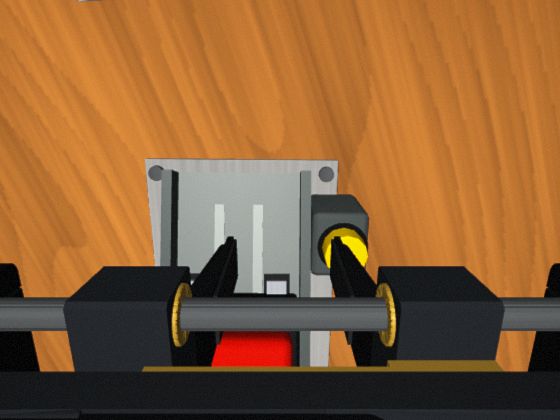

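The cap's visible extent gives a centre of about (346,250), so the key is near (638.8, 245). The fingertip is short by about (+3, -2), so I'll correct that and press in small steps.

Emit:
move_arm --commands '[[[0.1, -0.07, 0], 0, 0], [[0, 0, -0.1], 0, 0], [[0, 0, -0.1], 0, 0], [[0, 0, 0], 0, 0], [[0, 0, 0], 0, 0], [[0, 0, 0], 0, 0]]'

```text
t: 4.32
eef_pos: [610.3, 255.2, 255.7]
tcp_rot: [3.141, 0.0, 1.231]
ft_force: [0.4, -0.1, 0.9]
opening: 0.5
grip_force: 0.0
```

Emit:
move_arm --commands '[[[0, 0, -0.1], 0, 0], [[0, 0, -0.1], 0, 0], [[0, 0, -0.1], 0, 0], [[0, 0, -0.1], 0, 0], [[0, 0, 0], 0, 0], [[0, 0, 0], 0, 0]]'

```text
t: 4.82
eef_pos: [610.4, 255.2, 244.3]
tcp_rot: [3.141, -0.001, 1.231]
ft_force: [-0.8, -0.4, 8.0]
opening: 0.501
grip_force: 6.2
```

Run:
```python
from h import *
s=env.state();print({k:np.round(s[k],3) for k in("t","eef_pos","tcp_rot","ft_force","moment","opening")})
p=read_camera("wrist");q=read_camera("scene")
cv2.imwrite("pics/w3.png",np.hstack([cv2.resize(p["image"][140:400,130:390],(400,400)),cv2.resize(q["image"][130:220,260:350],(400,400),interpolation=cv2.INTER_CUBIC)])[:,:,::-1])
```

```text
{'t': np.float64(4.817), 'eef_pos': array([610.413, 255.209, 244.305]), 'tcp_rot': array([ 3.141e+00, -1.000e-03,  1.231e+00]), 'ft_force': array([-0.806, -0.373,  7.998]), 'moment': array([-0.216,  0.14 , -0.128]), 'opening': np.float64(0.501)}
```

View pics/w3.png

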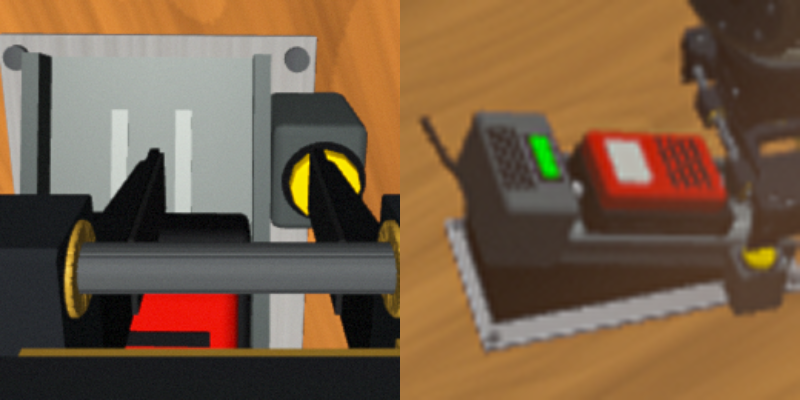

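The pack has come out: there is a gap to the housing, and its end now stands at the finger. I'll add a little more push to bottom the key, let everything settle, and check that the pack is at rest.

Emit:
move_arm --commands '[[[0, 0, -0.04], 0, 0], [[0, 0, 0], 0, 0], [[0, 0, 0], 0, 0], [[0, 0, 0], 0, 0], [[0, 0, 0], 0, 0], [[0, 0, 0], 0, 0], [[0, 0, 0], 0, 0], [[0, 0, 0], 0, 0]]'

```text
t: 5.58
eef_pos: [610.4, 255.2, 244.1]
tcp_rot: [3.14, -0.001, 1.231]
ft_force: [-5.0, -1.0, 18.1]
opening: 0.5
grip_force: 9.9
```

Run:
```python
from h import *
s=env.state();print({k:np.round(s[k],3) for k in("t","eef_pos","ft_force","moment","opening")})
K=np.array([638.8,245.,0]);y=np.radians(-109.5);dx=np.array([np.cos(y),np.sin(y),0]);dy=np.array([-np.sin(y),np.cos(y),0])
O=K+78*dx-62*dy
old=cv2.imread("pics/scene1.png")[:,:,::-1].copy()
for i in range(3):
    q=read_camera("scene")
    for im in ([old] if i==0 else [])+[q["image"]]:
        h=cv2.cvtColor(im,cv2.COLOR_RGB2HSV)
        m=cv2.inRange(h,(0,0,150),(180,70,255)).astype(bool); m[:160]=0;m[176:]=0;m[:,:296]=0;m[:,314:]=0
        c=np.argwhere(m).mean(0)[::-1]; P=atz(q,c,108); print(m.sum(),c,"dock xy",(P-O)@dx,(P-O)@dy)
cv2.imwrite("pics/s4.png",cv2.resize(q["image"][130:220,260:380],(800,600),interpolation=cv2.INTER_CUBIC)[:,:,::-1])
```

```text
{'t': np.float64(5.583), 'eef_pos': array([610.361, 255.222, 244.143]), 'ft_force': array([-5.047, -1.005, 18.118]), 'moment': array([-0.516,  0.63 , -0.147]), 'opening': np.float64(0.5)}
61 [306.52459016 165.93442623] dock xy 19.16052673347147 -6.882475536833832
53 [310.20754717 165.75471698] dock xy 7.461785993343917 -4.774035335075199
53 [310.20754717 165.75471698] dock xy 7.461785993343917 -4.774035335075199
53 [310.20754717 165.75471698] dock xy 7.461785993343917 -4.774035335075199
```

View pics/s4.png

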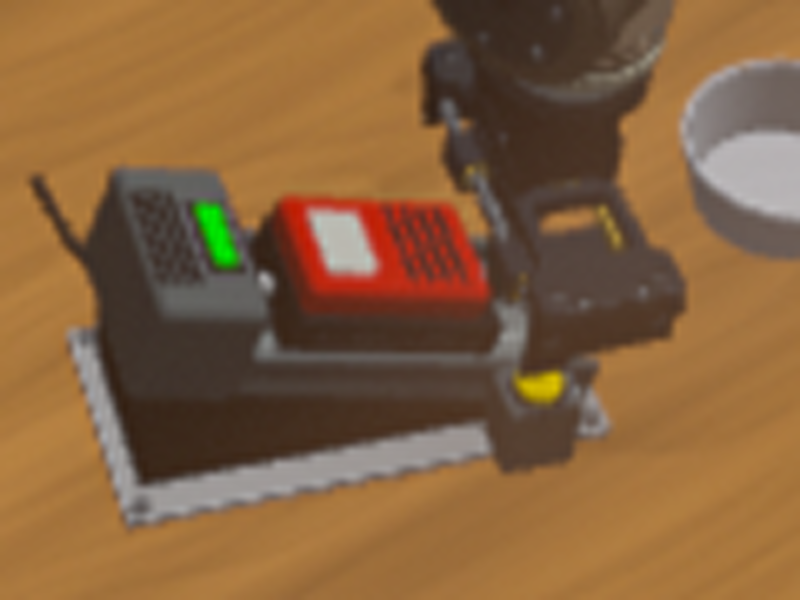

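The label moved down-slope by at least 12 mm. My mask clips it, so about 15 mm is likely, which is past the 8 mm contact clearance. The pack stays still over three frames and the key is bottomed (tip at 54.1 mm), so I'm handing it in.

```bash
python3 -c "
from h import *
print(env.job_done())"
```

```text
the job is handed in; nothing more can be done
None
```

The job is handed in: one finger holds the green-lamp charger's key fully down (about 18 N), and the pack rests in the cradle against the other finger, at least 12 mm out and clear of its contacts; nothing else was touched.

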